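# Shut off the water filter and snap its cap on

### The job

Shut off the worktop water filter: first set its lever straight up, then take the snap cap from among the things on the worktop and press it, knob up, onto the outlet stud of the filter until it clicks. After the click keep pressing the cap down firmly, so that the springy sealing ring under it stays clearly squeezed, but do not ram it; finish while still holding the cap pressed down, with the lever still upright and the other things left where they are.

Things in the scene. Friction and masses are not known exactly. Their poses are not given: they have to be found in the camera images.
- filter_unit: water filter standing fixed on the worktop: flat white box 140 mm (its x) by 300 mm (its y) by 80 mm high. Origin: centre of its underside; x points to its back (away from the robot when not turned), y to its left, z up. On its deck: the lever at the left (y = +85 mm), the outlet stud at the right (y = -85 mm, x = -10 mm).
- lever_pivot (a point): the hinge axis of the lever, 16 mm above the filter's deck (96 mm above the worktop), at x = 0, y = +85 mm of the filter; the axis runs along the filter's y. Grey cheeks, 8 mm thick and 36 mm long, stand 20 to 28 mm either side of the lever, up to 25 mm above the deck; each bears a small dark mark on top at the middle.
- lever_tip (a point): centre of the black grip knob at the lever's end, 62 mm from the pivot; the knob is 18 mm thick and 20 mm long along the lever, the rod below it 9 mm thick. It can be pinched from above along the filter's y.
- valve_lever (a joint): angle of the lever (rad): 0 leans 0.8 rad (46 degrees) towards the filter's front (-x), 0.8 is straight up, 1.6 leans as far to the back (+x). It starts leaning to the front. It is stiff (about 1.6 N at the tip) and stays where it is left.
- stud_base (a point): foot of the outlet stud, on its axis, level with the filter's deck (80 mm above the worktop); axes as the filter's. The upright steel stud is 23 mm across and 24 mm high, its top edge bevelled, with four sprung catch balls (10 mm) at 17 mm height that stand out to 15.5 mm from the axis. Round its foot lies a black sealing ring, 47 mm across, its top 6 mm above the deck.
- seal_ring (a joint): how far the sealing ring is squeezed down (m): 0 free, 0.004 fully (then hard). It is a spring of about 3.5 N per mm: 2 to 3 mm takes about 7 to 11 N.
- snap_cap: loose plain grey snap cap, 50 g, standing open side down: round skirt 48 mm across and 28 mm high, on it a round grip knob 30 mm across and 26 mm high (54 mm in all). Origin: centre of its underside; z up. Its hollow is 24 mm deep; a bevelled inner lip narrows the mouth from 33 to 26 mm, so it finds the stud when up to 3 mm off.
- small_tin: bystander: low tin, 75 mm across, 58 mm high
- lidded_jar: bystander: clear jar with a screw lid, 69 mm across, 84 mm high
- round_pot: bystander: low round lidded pot, 69 mm across, 41 mm high
- gold_tin: bystander: low tin with a ring pull, 75 mm across, 58 mm high
- jam: bystander: filled glass jar with a lid, 71 mm across, 110 mm high
- mug: bystander: mug with a flower pattern, 84 mm across, 92 mm high, handle at its side
- stud_top (a point): centre of the stud's top, 24 mm above its foot. The click: the cap meets the catch balls when its underside is about 17 mm above the deck, resists with up to about 9 N going down, clicks past them at about 12 mm and then moves freely to the sealing ring at 6 mm. Once clicked it stays on when let go.
There are look-alikes about, which are no part of the job. Leave any brown or green look-alike of the snap_cap alone.

How it is judged:
By the outcome, as a careful person would: the job done as asked, in the order asked, and still so for the second after the job is handed in, while the arm keeps its last pose, push and grip.
It also fails if it takes over 58 s, if anything falls off the work surface, if the arm or the gripper's body presses on something with over 40 N, if the wrist force passes 120 N, or if a joint passes its speed limit or range.

### The arm

A 6-joint arm with a two-finger parallel gripper is mounted at the origin on a cart in front of the work surface, level with it; the furniture and walls round the work are solid. World frame = base frame: x ahead of the robot, y to its left, z up, the work surface at z = 0. Lengths are in m, angles in rad, forces in N, time in s.
With the tool pointing down it reaches from about 0.375 to 0.9 m from the base axis. Payload 3.1 kg.
Tool frame: the origin (TCP) lies midway between the tips of the shut fingers; the grasp point (between the pads) lies 19 mm behind it; z points along the fingers, y is the line along which they close (so a half turn about z gives the same grasp; the last joint's range is limited). The gripper opens to 87 mm and grips with 3 to 60 N. Pads are 19 mm wide; open, the fingers measure 117 mm over their backs; the gripper's body (75 mm by 190 mm) begins 51 mm behind the grasp point.
Start: joints at [-1.526, 0.527, 1.433, -0, 1.181, -0.178], TCP at [0.138, -0.61, 0.223] pointing down, gripper open.
Joint ranges: [-3.08, 3.08], [-0.75, 2.2], [0.22, 2.44], [-1.43, 4.57], [0, 2.65], [-2.85, 2.85]. Speed limits (rad/s): [2.79, 2.79, 3.14, 3.14, 3.14, 3.14].

### API

Orientations are given as [roll, pitch, yaw] about the fixed x, y, z axes, in that order (R = Rz(yaw) Ry(pitch) Rx(roll)).
In Python, from bench import manip, snapshot, camera_info, job_done gives the robot as it stands.
- The arm moves only by the tool drive_tool, never from a script. Its argument "motion" is a list of rows, each an object of numbers: "x", "y", "z": the shift along the tool's x, y, z in mm; "wx", "wy", "wz": the turn, a rotation vector about the tool's x, y, z in degrees; "gripper": the finger opening in mm, from 0 to 87. In form: [{"x": .., "y": .., "z": .., "wx": .., "wy": .., "wz": .., "gripper": ..}, ...]. A call has 1 to 12 rows; each row shifts and turns the commanded pose from where the row before left it, along the tool's axes as they then stand; what a row does not reach is not made up. A row lasts 1/12 s, in which the tool goes at most 41.7 mm and 7.16 degrees, less where a joint would pass 70% of its speed; a pose out of reach is approached as far as the arm can. A call is refused whole if a number of a shift passes 41.7 or a number of a turn 7.16, either way. A call with a gripper value outside its range is refused whole. The fingers move at their own pace and stop on an object; the grip force is fixed at half the most. Time passes only in rows, so rows that do not move let the fingers close. It gives the time, the measured TCP pose, the force, the opening and the grip force at its end, in the units of the state.
- manip.sense(): the state, without advancing time (a new reading comes with each control period).
- snapshot(name): name is "scene" or "top" or "wrist"; returns (picture, depth): 384x512x3 uint8, red, green, blue; 384x512 float32, m along the optical axis (not along the pixel's ray), 0 where there is no reading.
- camera_info(name): a dict with "fx", "fy", "cx", "cy" (pixels), "dist_coeffs" ([k1, k2, p1, p2, k3] as OpenCV has them; the pictures are not rectified), "rvec" (rotation vector, rad) and "tvec" (3), from world to camera coordinates, as OpenCV has them. Camera axes: x right, y down, z forward; pixel columns grow to the right and rows downward; lengths in m; the calibration is good to about 2 mm. A picture is of the moment at which its call begins: read the wrist's pose just before it. camera_info takes no time and is no camera call; for the wrist camera it gives the pose at the moment of the call.
- job_done(): hands the job in; it is judged then, once.
The state is a dict: "time_s": time; "joint_positions": joint angles; "dq": joint speeds; "tau": joint torques, N m; "ee_pos": TCP position; "tool_rot": TCP orientation; "ft_force": force on the tool from outside, world axes, zero at the start; "wrist_torque": the same for the moment, N m; "finger_gap": opening from 0.0 (shut) to 1.0 (fully open); "gripper_force": force on a finger pad.
Only numpy, scipy, OpenCV 4.12 (cv2) and the standard library are available. Lean on these libraries where they do the work, as an engineer would, in place of code of your own. Each camera call takes 0.05 s, during which the arm holds its last target. There are 200 camera calls.

## Working session

There is one attempt and no reset: what is moved stays moved. The work goes in short steps, Python scripts to look and compute and a tool call to move; the robot and the scene stay as the last step left them, time stands still between calls to the robot, and variables do not carry over. Pictures are saved under pics/ and viewed, at most 10 in all, crops included, and the job is handed in when it is done.

Besides the shell and the picture viewer there is one more tool, called after "Call:" as a command line: name --argument value ..., lists and objects as JSON in quotes. drive_tool: Moves the arm, as the interface text tells. Its arguments: {"type":"object","properties":{"motion":{"type":"array"}},"required":["motion"]}

```bash
ls; mkdir -p pics; cat > h.py <<'E'
import numpy as np, cv2
from bench import manip, snapshot, camera_info, job_done
def grab(n):
    ci=camera_info(n); p,d=snapshot(n); np.savez('%s.npz'%n,p=p,d=d,rvec=np.array(ci['rvec']),tvec=np.array(ci['tvec']),K=np.array([[ci['fx'],0,ci['cx']],[0,ci['fy'],ci['cy']],[0,0,1]]),dist=np.array(ci['dist_coeffs']))
    return load(n)
def load(n): return dict(np.load('%s.npz'%n))
def ray(c,u,v):
    q=cv2.undistortPoints(np.array([[[u,v]]],float),c['K'],c['dist']).ravel()
    R=cv2.Rodrigues(c['rvec'])[0]; o=-R.T@c['tvec'].ravel()
    return o,R.T@np.array([q[0],q[1],1.])
def pt(c,u,v,z=None):
    o,r=ray(c,u,v)
    s=c['d'][int(round(v)),int(round(u))] if z is None else (z-o[2])/r[2]
    return o+s*r
def tri(c1,p1,c2,p2):
    o1,r1=ray(c1,*p1);o2,r2=ray(c2,*p2)
    s=np.linalg.lstsq(np.c_[r1,-r2],o2-o1,rcond=None)[0]
    a,b=o1+s[0]*r1,o2+s[1]*r2
    return (a+b)/2,np.linalg.norm(a-b)
def save(c,name,box=None,k=1):
    p=c['p'][:,:,::-1]
    if box: p=p[box[1]:box[3],box[0]:box[2]]
    cv2.imwrite('pics/'+name,cv2.resize(p,None,fx=k,fy=k,interpolation=cv2.INTER_CUBIC))
E
python3 - <<'E'
from h import *
s=manip.sense();print(s)
a=grab('scene');b=grab('top')
save(a,'scene1.png',k=1.5);save(b,'top1.png',k=1.5)
for c in(a,b):print(ray(c,256,192))
E
```

```text
pics
{'time_s': 0.0, 'joint_positions': array([-1.52649065e+00,  5.28456446e-01,  1.43391500e+00, -2.20745983e-05,
        1.18136611e+00, -1.78499592e-01]), 'dq': array([ 0.0009053 , -0.00061557,  0.00151231,  0.00081674, -0.00074852,
       -0.0006924 ]), 'tau': array([ 1.86822158e-04, -4.40044320e+01, -1.76592261e+01,  6.32551708e-02,
        5.81339083e-02, -1.68843071e-04]), 'ee_pos': array([ 0.13809385, -0.60880227,  0.22157356]), 'tool_rot': array([-3.13947821e+00, -3.60754071e-04,  2.22813288e-01]), 'ft_force': array([-0.39057238,  0.73968443,  0.11880738]), 'wrist_torque': array([-0.02991593,  0.01255381, -0.01390457]), 'gripper_force': 0.0, 'finger_gap': 0.998545744712427}
(array([-0.0426281 ,  0.92623335,  0.83223186]), array([ 0.4659448 , -0.68210017, -0.56378289]))
(array([-2.52565581e-01,  4.79664677e-04,  1.28340406e+00]), array([ 0.57219278,  0.03342734, -0.81944918]))
```

View pics/scene1.png

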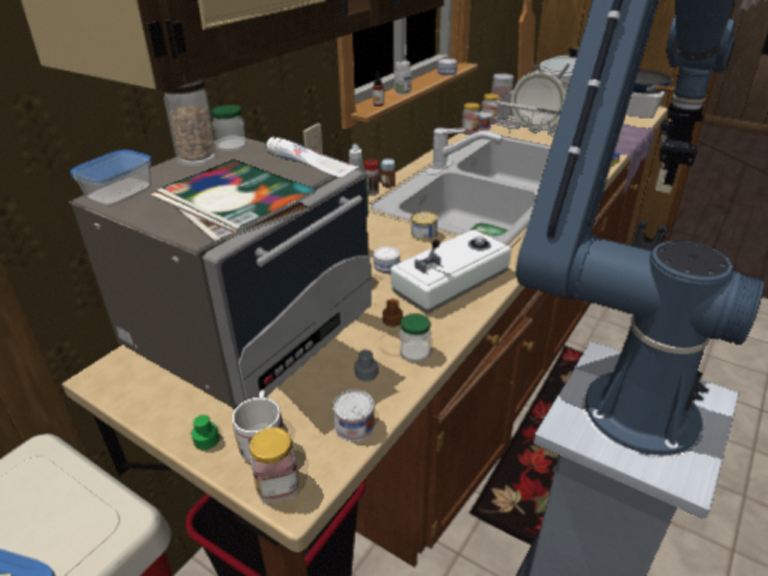

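View pics/top1.png

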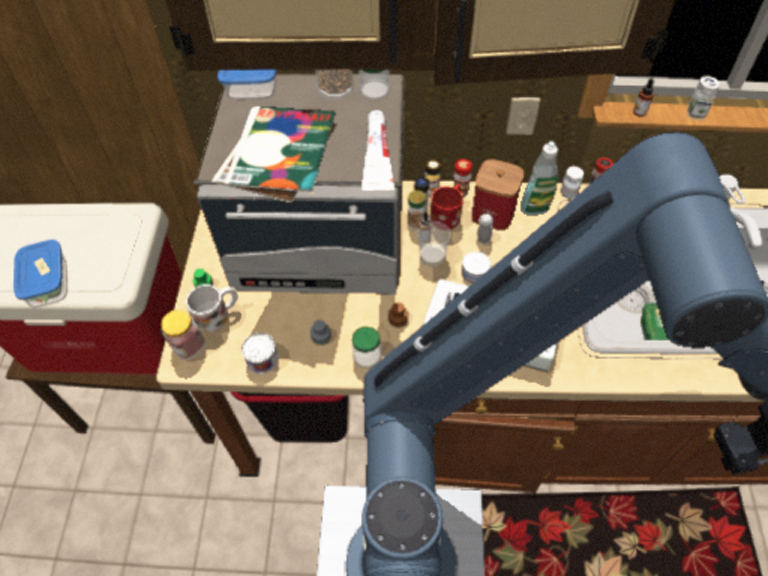

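The grey cap is at about (366,363) in the enlarged scene view and (320,331) in the top view. The brown look-alike is at (393,312) and the green one at (205,432), both in the scene view. Only the grey one fits the description. I'll confirm it in an enlarged crop.

```bash
python3 - <<'E'
from h import *
a=load('scene');b=load('top')
def crop(c,x0,y0,x1,y1,k): return cv2.resize(c['p'][y0:y1,x0:x1,::-1],None,fx=k,fy=k,interpolation=cv2.INTER_CUBIC)
A=crop(a,255,150,345,210,8)[:480]; 
B=np.hstack([crop(a,225,220,265,260,9)[:, :360],crop(b,192,200,232,240,9)])
cv2.imwrite('pics/fil.png',A);cv2.imwrite('pics/cap.png',B)
# cap points by depth, and filter deck plane points
for n,c,u,v in(('capS',a,244,236),('capT',b,213.5,217)):print(n,pt(c,u,v))
v,u=np.mgrid[150:205,258:345]
P=np.array([pt(a,x,y) for x,y in zip(u.ravel(),v.ravel())])
m=(abs(P[:,2]-.08)<.004); D=P[m]; print(m.sum(),np.median(D[:,2]))
r=cv2.minAreaRect(D[:,:2].astype(np.float32)*1000);print(r,cv2.boxPoints(r))
E
```

```text
capS [0.49757215 0.20269053 0.05724143]
capT [0.49968207 0.1924366  0.05213229]
981 0.079243319143398
((515.2838745117188, -193.3950653076172), (284.54888916015625, 122.17151641845703), 73.63670349121094) [[ 416.5899  -312.69714]
 [ 533.8128  -347.11615]
 [ 613.97784  -74.09299]
 [ 496.75494  -39.67398]]
```

View pics/fil.png

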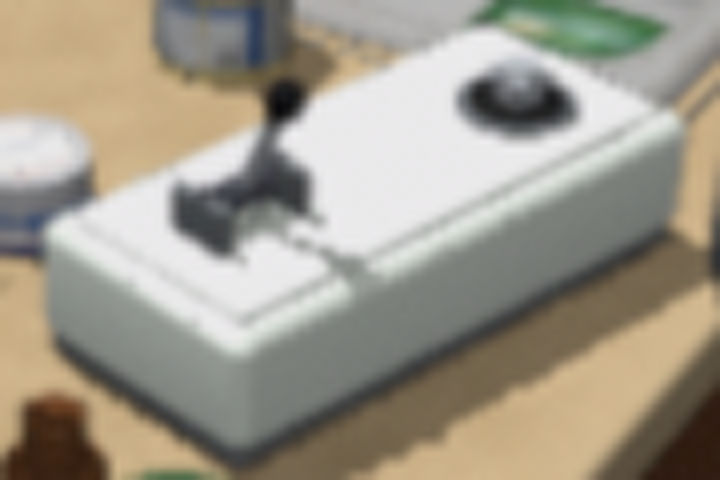

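View pics/cap.png

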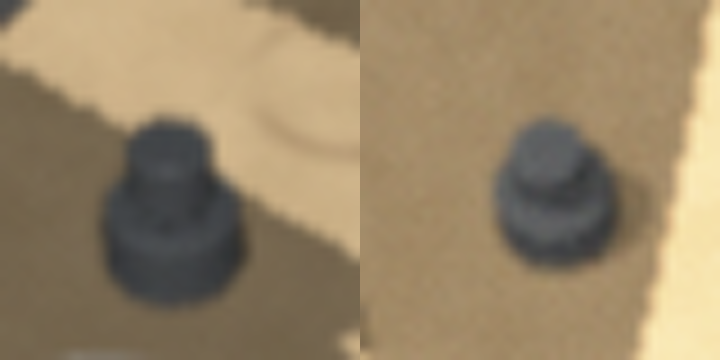

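```bash
python3 - <<'E'
from h import *
a=load('scene');b=load('top')
print('cap top',tri(a,(243.2,235.1),b,(212.4,216)))
print(pt(a,243.2,235.1,.054),pt(b,212.4,216,.054))
print('stud',pt(a,319.5,159.5,.104),'knob',pt(a,290.4,162,.139),pt(a,290.4,162))
from scipy.spatial.transform import Rotation as R
s=manip.sense();c=camera_info('wrist')
Rc=cv2.Rodrigues(np.array(c['rvec']))[0];o=-Rc.T@np.array(c['tvec']).ravel()
Rt=R.from_euler('xyz',s['tool_rot']).as_matrix()
print('cam in tool',Rt.T@(o-s['ee_pos']),'axes\n',Rt.T@Rc.T,c['fx'],'\n',Rt)
E
```

```text
cap top (array([0.50425668, 0.196634  , 0.05259691]), np.float64(0.0016205688559800511))
[0.50425736 0.19760099 0.054     ] [0.50244638 0.19628674 0.054     ]
stud [ 0.48041093 -0.2603878   0.104     ] knob [ 0.53292037 -0.13268593  0.139     ] [ 0.51493161 -0.09958941  0.16066696]
cam in tool [ 6.90153485e-02  1.11560670e-04 -1.62671375e-01] axes
 [[-6.78235197e-04 -9.67270886e-01 -2.53745095e-01]
 [ 9.99998559e-01 -1.05090141e-03  1.33311785e-03]
 [-1.55614717e-03 -2.53743825e-01  9.67270205e-01]] 275.02240368473576 
 [[ 9.75293369e-01  2.20913645e-01 -8.04785810e-05]
 [ 2.20913356e-01 -9.75291360e-01  2.01283612e-03]
 [ 3.66172899e-04 -1.98088452e-03 -9.99997971e-01]]
```

Only the grey cap matches, and its top triangulates to (0.504, 0.197, 0.053). Next I'll bring the wrist camera over the filter.

Call:
drive_tool --motion '[{"x": 26,"y": -23,"z": -6},{"x": 26,"y": -23,"z": -6},{"x": 26,"y": -23,"z": -6},{"x": 26,"y": -23,"z": -6},{"x": 26,"y": -23,"z": -6},{"x": 26,"y": -23,"z": -6},{"x": 26,"y": -23,"z": -6},{"x": 26,"y": -23,"z": -6},{"x": 26,"y": -23,"z": -6},{"x": 26,"y": -23,"z": -6},{"x": 26,"y": -23,"z": -6},{"x": 26,"y": -23,"z": -6}]'

```text
schema error: expected keys x, y, z, wx, wy, wz, gripper
```

Call:
drive_tool --motion '[{"x": 25,"y": -22,"z": -5},{"x": 25,"y": -22,"z": -5},{"x": 25,"y": -22,"z": -5},{"wz": 5.84},{"wz": 5.84},{"wz": 5.84},{"wz": 5.84},{"wz": 5.84},{},{}]'

```text
schema error: expected keys x, y, z, wx, wy, wz, gripper
```

```bash
python3 - <<'E'
from h import *
s=manip.sense();print(s['ee_pos'],s['tool_rot'])
w=grab('wrist');save(w,'w1.png',k=1.5)
v,u=np.mgrid[0:384:2,0:512:2]
P=np.array([pt(w,x,y) for x,y in zip(u.ravel(),v.ravel())])
m=abs(P[:,2]-.08)<.004;print(m.sum(),np.median(P[m][:,2]))
r=cv2.minAreaRect(P[m][:,:2].astype(np.float32)*1000);print(r)
E
```

```text
[ 0.13808397 -0.60886864  0.22164614] [-3.13961177e+00 -3.66172907e-04  2.22750880e-01]
0 nan
((0.0, 0.0), (0.0, 0.0), 0.0)
  return _methods._mean(a, axis=axis, dtype=dtype,
  ret = ret.dtype.type(ret / rcount)
```

View pics/w1.png

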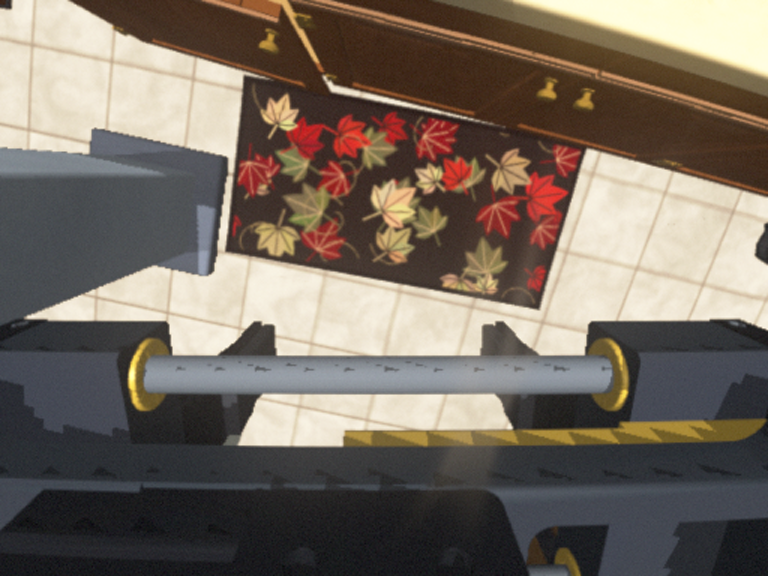

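The move was refused because every key is required, so the picture shows only the floor and, across its lower half, the gripper. I'll resend the rows with all keys.

Call:
drive_tool --motion '[{"x": 26,"y": -23,"z": -6,"wx": 0,"wy": 0,"wz": 0,"gripper": 87},{"x": 26,"y": -23,"z": -6,"wx": 0,"wy": 0,"wz": 0,"gripper": 87},{"x": 26,"y": -23,"z": -6,"wx": 0,"wy": 0,"wz": 0,"gripper": 87},{"x": 26,"y": -23,"z": -6,"wx": 0,"wy": 0,"wz": 0,"gripper": 87},{"x": 26,"y": -23,"z": -6,"wx": 0,"wy": 0,"wz": 0,"gripper": 87},{"x": 26,"y": -23,"z": -6,"wx": 0,"wy": 0,"wz": 0,"gripper": 87},{"x": 26,"y": -23,"z": -6,"wx": 0,"wy": 0,"wz": 0,"gripper": 87},{"x": 26,"y": -23,"z": -6,"wx": 0,"wy": 0,"wz": 0,"gripper": 87},{"x": 26,"y": -23,"z": -6,"wx": 0,"wy": 0,"wz": 0,"gripper": 87},{"x": 26,"y": -23,"z": -6,"wx": 0,"wy": 0,"wz": 0,"gripper": 87},{"x": 26,"y": -23,"z": -6,"wx": 0,"wy": 0,"wz": 0,"gripper": 87},{"x": 26,"y": -23,"z": -6,"wx": 0,"wy": 0,"wz": 0,"gripper": 87}]'

```text
time_s: 1.15
ee_pos: [0.382, -0.2697, 0.2947]
tool_rot: [-3.141, 0.0, 0.223]
ft_force: [-0.4, 1.1, -0.1]
finger_gap: 1.0
gripper_force: 0.0
```

Call:
drive_tool --motion '[{"x": 20,"y": -22,"z": -5,"wx": 0,"wy": 0,"wz": 0,"gripper": 87},{"x": 20,"y": -22,"z": -5,"wx": 0,"wy": 0,"wz": 0,"gripper": 87},{"x": 0,"y": 0,"z": 0,"wx": 0,"wy": 0,"wz": 5.84,"gripper": 87},{"x": 0,"y": 0,"z": 0,"wx": 0,"wy": 0,"wz": 5.84,"gripper": 87},{"x": 0,"y": 0,"z": 0,"wx": 0,"wy": 0,"wz": 5.84,"gripper": 87},{"x": 0,"y": 0,"z": 0,"wx": 0,"wy": 0,"wz": 5.84,"gripper": 87},{"x": 0,"y": 0,"z": 0,"wx": 0,"wy": 0,"wz": 5.84,"gripper": 87},{"x": 0,"y": 0,"z": 0,"wx": 0,"wy": 0,"wz": 0,"gripper": 87},{"x": 0,"y": 0,"z": 0,"wx": 0,"wy": 0,"wz": 0,"gripper": 87}]'

```text
time_s: 1.9
ee_pos: [0.4106, -0.2195, 0.3044]
tool_rot: [-3.141, 0.0, -0.284]
ft_force: [0.3, -0.3, 0.1]
finger_gap: 0.998
gripper_force: 0.0
```

```bash
python3 - <<'E'
from h import *
s=manip.sense();print(s['time_s'],s['ee_pos'],s['tool_rot'],s['ft_force'])
w=grab('wrist');save(w,'w2.png',k=1.5)
v,u=np.mgrid[0:384:2,0:512:2]
P=np.array([pt(w,x,y) for x,y in zip(u.ravel(),v.ravel())])
m=abs(P[:,2]-.08)<.004;print(m.sum(),np.median(P[m][:,2]))
r=cv2.minAreaRect(P[m][:,:2].astype(np.float32)*1000);print(r)
E
```

```text
1.9 [ 0.41055406 -0.21949711  0.30438086] [-3.14140545e+00  4.58467592e-04 -2.84193620e-01] [ 0.33835688 -0.29659949  0.13005464]
4226 0.08039786056679532
((494.9202575683594, -104.15036010742188), (441.98699951171875, 286.45916748046875), 64.41529846191406)
```

View pics/w2.png

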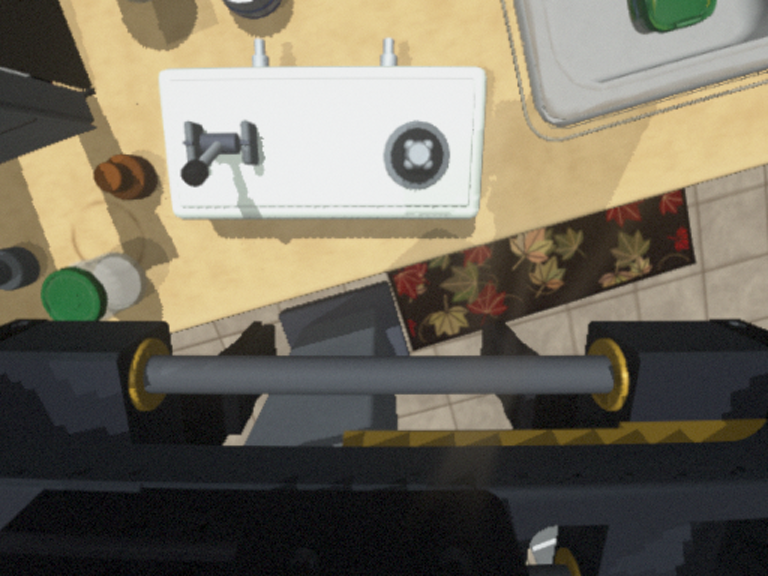

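The wrist picture shows the whole filter. The knob is at (195,173), the lever cheeks at about (192,140) and (249,143), and the stud at (418,154). Next I'll compute the geometry.

```bash
python3 - <<'E'
from h import *
w=load('wrist');a=load('scene')
q=lambda x,y:((x+.5)/1.5-.5,(y+.5)/1.5-.5)
v,u=np.mgrid[30:165,100:330]
P=np.array([pt(w,x,y) for x,y in zip(u.ravel(),v.ravel())])
white=w['p'][v.ravel(),u.ravel()].min(1)>170
m=(abs(P[:,2]-.08)<.004)&white
r=cv2.minAreaRect(P[m][:,:2].astype(np.float32)*1000);print(m.sum(),r)
print('stud',pt(w,*q(418,154),.104), 'tri',tri(a,(319.5,159.5),w,q(418,154)))
print('knob',pt(w,*q(195,172),.139),pt(w,*q(195,172)), 'tri',tri(a,(290.4,162),w,q(195,172)))
c=[pt(w,*q(*p),.105) for p in((192,140),(249,141))];print('cheeks',c)
k=[pt(w,*q(*p),.076)[:2] for p in((160,72),(486,68),(482,216),(172,218))]
print(np.round(k,4),np.mean(k,0));
for i,j in((1,0),(2,3)):
  d=k[j]-k[i];print(np.degrees(np.arctan2(-d[0],d[1])),np.hypot(*d))
save(w,'w2c.png',(100,60,310,150),3.8)
E
```

```text
15136 ((518.0996704101562, -199.50576782226562), (286.12261962890625, 126.75923919677734), 74.34332275390625)
stud [ 0.4854592  -0.27704681  0.104     ] tri (array([ 0.48675311, -0.27764165,  0.09373072]), np.float64(0.002312105832170057))
knob [ 0.52091106 -0.1044866   0.139     ] [ 0.51760989 -0.11457034  0.16359082] tri (array([ 0.5197428 , -0.11015186,  0.15371607]), np.float64(0.0017101361259184383))
cheeks [array([ 0.55055397, -0.09797707,  0.105     ]), array([ 0.53570591, -0.14396812,  0.105     ])]
[[ 0.6184 -0.0808]
 [ 0.5396 -0.356 ]
 [ 0.4152 -0.3235]
 [ 0.4965 -0.0412]] [ 0.51742578 -0.20037231]
-15.979903627047626 0.28627294278744814
-16.06258050948732 0.29369766194462493
```

View pics/w2c.png

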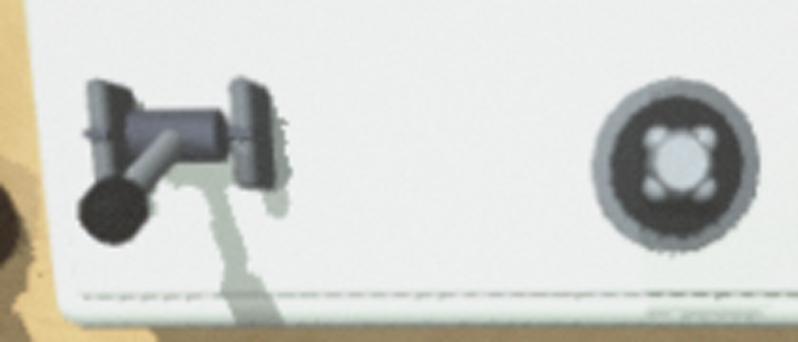

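```bash
python3 - <<'E'
from h import *
w=load('wrist');a=load('scene');b=load('top')
print('stud',pt(w,279.1,101.7,.104))
for c,box in((a,(40,80,250,290)),(b,(130,40,272,200)),(w,(0,30,70,110))):
  v,u=np.mgrid[box[1]:box[3]:2,box[0]:box[2]:2]
  P=np.array([pt(c,x,y) for x,y in zip(u.ravel(),v.ravel()) if c['d'][y,x]>0])
  m=(P[:,2]>.12)&(P[:,2]<.5)&(P[:,0]>.45)&(P[:,1]<.5)
  if m.any():
    Q=P[m];print(len(Q),'x1%',np.percentile(Q[:,0],[.5,2,5]),'y',np.percentile(Q[:,1],[.5,2,50,99]),'zmax',Q[:,2].max())
    r=cv2.minAreaRect(Q[:,:2].astype(np.float32));print(np.round(cv2.boxPoints(r),3).tolist())
E
```

```text
stud [ 0.48618779 -0.2780292   0.104     ]
7206 x1% [0.58130516 0.60423794 0.60709407] y [-0.5235688  -0.39286418  0.33796985  0.47561711] zmax 0.49923096011790913
[[0.5789999961853027, 0.49900001287460327], [0.5799999833106995, -0.5860000252723694], [1.0299999713897705, -0.5849999785423279], [1.027999997138977, 0.5]]
4349 x1% [0.58029505 0.58681509 0.60464755] y [0.00962677 0.01828584 0.21630312 0.47432851] zmax 0.44879228936450655
[[0.5770000219345093, 0.008999999612569809], [1.0260000228881836, 0.00800000037997961], [1.027999997138977, 0.5], [0.5789999961853027, 0.5009999871253967]]
122 x1% [0.60644012 0.6067074  0.60708309] y [0.01352998 0.01410258 0.02086678 0.04146394] zmax 0.14098084803209
[[0.5979999899864197, 0.027000000700354576], [0.6510000228881836, -0.0020000000949949026], [0.6610000133514404, 0.014999999664723873], [0.6079999804496765, 0.04399999976158142]]
```

Call:
drive_tool --motion '[{"x": 12.5,"y": -22.5,"z": 20,"wx": 0,"wy": 0,"wz": 0,"gripper": 87},{"x": 12.5,"y": -22.5,"z": 20,"wx": 0,"wy": 0,"wz": 0,"gripper": 87},{"x": 12.5,"y": -22.5,"z": 20,"wx": 0,"wy": 0,"wz": 0,"gripper": 87},{"x": 12.5,"y": -22.5,"z": 20,"wx": 0,"wy": 0,"wz": 0,"gripper": 87},{"x": 12.5,"y": -22.5,"z": 20,"wx": 0,"wy": 0,"wz": 0,"gripper": 87},{"x": 12.5,"y": -22.5,"z": 20,"wx": 0,"wy": 0,"wz": 0,"gripper": 60},{"x": 0,"y": 0,"z": 17,"wx": 0,"wy": 0,"wz": 0,"gripper": 60},{"x": 0,"y": 0,"z": 17,"wx": 0,"wy": 0,"wz": 0,"gripper": 60},{"x": 0,"y": 0,"z": 17,"wx": 0,"wy": 0,"wz": 0,"gripper": 60},{"x": 0,"y": 0,"z": 0,"wx": 0,"wy": 0,"wz": 0,"gripper": 50},{"x": 0,"y": 0,"z": 0,"wx": 0,"wy": 0,"wz": 0,"gripper": 40}]'

```text
time_s: 2.87
ee_pos: [0.5203, -0.1112, 0.1329]
tool_rot: [-3.141, 0.002, -0.286]
ft_force: [-0.1, -0.2, 0.0]
finger_gap: 0.629
gripper_force: 0.0
```

```bash
python3 - <<'E'
from h import *
s=manip.sense();print(s['time_s'],s['ee_pos'],s['tool_rot'],s['ft_force'],s['finger_gap'])
w=grab('wrist');a=grab('scene')
A=cv2.resize(a['p'][140:215,250:350,::-1],None,fx=4,fy=4,interpolation=cv2.INTER_CUBIC)
B=w['p'][150:384,50:450,::-1]
cv2.imwrite('pics/k1.png',np.vstack([A,B]))
E
```

```text
2.8667 [ 0.52028603 -0.11115013  0.13285559] [-3.14122653e+00  2.43157651e-03 -2.85747267e-01] [-0.11688151 -0.15953006  0.03241647] 0.6289128258714262
```

View pics/k1.png

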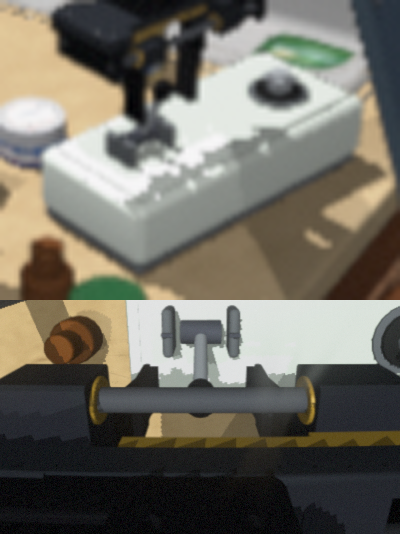

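The knob, at (200,395) in the lower crop, is centred between the fingers. I'll close on it.

Call:
drive_tool --motion '[{"x": 0,"y": 0,"z": 0,"wx": 0,"wy": 0,"wz": 0,"gripper": 0},{"x": 0,"y": 0,"z": 0,"wx": 0,"wy": 0,"wz": 0,"gripper": 0},{"x": 0,"y": 0,"z": 0,"wx": 0,"wy": 0,"wz": 0,"gripper": 0},{"x": 0,"y": 0,"z": 0,"wx": 0,"wy": 0,"wz": 0,"gripper": 0},{"x": 0,"y": 0,"z": 0,"wx": 0,"wy": 0,"wz": 0,"gripper": 0},{"x": 0,"y": 0,"z": 0,"wx": 0,"wy": 0,"wz": 0,"gripper": 0}]'

```text
time_s: 3.47
ee_pos: [0.5213, -0.1106, 0.1341]
tool_rot: [-3.14, -0.001, -0.288]
ft_force: [0.9, 4.9, 2.8]
finger_gap: 0.184
gripper_force: 30.0
```

Call:
drive_tool --motion '[{"x": 4,"y": 0,"z": -1.5,"wx": 0,"wy": 0,"wz": 0,"gripper": 0},{"x": 4,"y": 0,"z": -1.1,"wx": 0,"wy": 0,"wz": 0,"gripper": 0},{"x": 4,"y": 0,"z": -0.8,"wx": 0,"wy": 0,"wz": 0,"gripper": 0},{"x": 4,"y": 0,"z": -0.6,"wx": 0,"wy": 0,"wz": 0,"gripper": 0},{"x": 4,"y": 0,"z": -0.3,"wx": 0,"wy": 0,"wz": 0,"gripper": 0},{"x": 3.5,"y": 0,"z": -0.1,"wx": 0,"wy": 0,"wz": 0,"gripper": 0},{"x": 0,"y": 0,"z": 0,"wx": 0,"wy": 0,"wz": 0,"gripper": 0},{"x": 0,"y": 0,"z": 0,"wx": 0,"wy": 0,"wz": 0,"gripper": 0},{"x": 0,"y": 0,"z": 0,"wx": 0,"wy": 0,"wz": 0,"gripper": 0}]'

```text
time_s: 4.22
ee_pos: [0.5435, -0.1171, 0.139]
tool_rot: [-3.14, 0.001, -0.287]
ft_force: [-0.9, 5.8, 8.0]
finger_gap: 0.188
gripper_force: 30.0
```

Call:
drive_tool --motion '[{"x": 0,"y": 0,"z": 0,"wx": 0,"wy": 0,"wz": 0,"gripper": 87},{"x": 0,"y": 0,"z": 0,"wx": 0,"wy": 0,"wz": 0,"gripper": 87},{"x": 0,"y": 0,"z": 0,"wx": 0,"wy": 0,"wz": 0,"gripper": 87},{"x": 0,"y": 0,"z": -30,"wx": 0,"wy": 0,"wz": 0,"gripper": 87},{"x": -10,"y": 0,"z": -35,"wx": 0,"wy": 0,"wz": 0,"gripper": 87},{"x": -20,"y": 0,"z": -35,"wx": 0,"wy": 0,"wz": 0,"gripper": 87},{"x": -25,"y": 0,"z": -30,"wx": 0,"wy": 0,"wz": 0,"gripper": 87},{"x": -30,"y": 0,"z": -25,"wx": 0,"wy": 0,"wz": 0,"gripper": 87},{"x": 0,"y": 0,"z": 0,"wx": 0,"wy": 0,"wz": 0,"gripper": 87},{"x": 0,"y": 0,"z": 0,"wx": 0,"wy": 0,"wz": 0,"gripper": 87}]'

```text
time_s: 5.05
ee_pos: [0.4618, -0.0945, 0.2945]
tool_rot: [3.14, -0.004, -0.287]
ft_force: [0.1, -0.1, -0.2]
finger_gap: 0.858
gripper_force: 0.0
```

```bash
python3 - <<'E'
from h import *
s=manip.sense();print(s['time_s'],s['ee_pos'],s['tool_rot'],s['ft_force'],s['finger_gap'])
w=grab('wrist');a=grab('scene');np.savez('w_up.npz',**w)
p=cv2.projectPoints(np.array([[.543,-.118,.158],[.485,-.278,.104]]),w['rvec'],w['tvec'],w['K'],w['dist'])[0].reshape(-1,2)
q=cv2.projectPoints(np.array([[.543,-.118,.140]]),a['rvec'],a['tvec'],a['K'],a['dist'])[0].reshape(2)
print(p,q)
u,v=p[0].astype(int);x0,y0=max(u-30,0),max(v-25,0);X,Y=(q-[20,25]).astype(int)
A=cv2.resize(w['p'][y0:y0+55,x0:x0+60,::-1],None,fx=7,fy=7,interpolation=cv2.INTER_CUBIC)
B=cv2.resize(a['p'][Y:Y+55,X:X+50,::-1],None,fx=7,fy=7,interpolation=cv2.INTER_CUBIC)
print(x0,y0,X,Y)
cv2.imwrite('pics/lev.png',np.hstack([A,B]))
E
```

```text
5.05 [ 0.46175113 -0.09449653  0.29452856] [ 3.14008063 -0.00418338 -0.28711761] [ 0.05271471 -0.08266352 -0.24181376] 0.8577205472947406
[[250.74595506 103.29591479]
 [385.88703097 115.01673389]] [285.79723923 162.74712278]
220 78 265 137
```

View pics/lev.png

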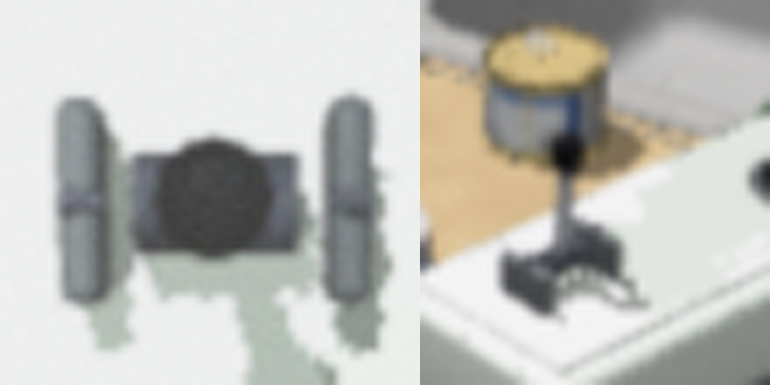

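The lever looks upright. The cheek marks are at crop (75,203) and (350,201), and the knob top at (213,198). I'll check the angle and also work out the cap position.

```bash
python3 - <<'E'
from h import *
w=load('wrist')
f=lambda x,y:(220+(x+.5)/7-.5,78+(y+.5)/7-.5)
m1=pt(w,*f(75,203),.105);m2=pt(w,*f(350,201),.105);k=pt(w,*f(213,198),.167)
print(m1,m2,(m1+m2)/2,k,'yaw',np.degrees(np.arctan2(-(m1-m2)[0],(m1-m2)[1])))
X=np.array([.9617,-.274]);print('offset x mm',1e3*((k-(m1+m2)/2)[:2]@X),'rad',((k-(m1+m2)/2)[:2]@X)/.071)
print(ray(w,*f(213,198))[0])
E
```

```text
[ 0.54921741 -0.09348341  0.105     ] [ 0.53579719 -0.14000166  0.105     ] [ 0.5425073  -0.11674254  0.105     ] [ 0.54034627 -0.1164322   0.167     ] yaw -16.09252679976663
offset x mm -2.163298299740994 rad -0.0304689901371971
[ 0.52738147 -0.11370639  0.45748983]
```

Offset is about 0.03 rad, so the lever is upright. Next I'll look at the cap from close by.

Call:
drive_tool --motion '[{"x": -14,"y": -33,"z": 0,"wx": 0,"wy": 0,"wz": 0,"gripper": 87},{"x": -14,"y": -33,"z": 0,"wx": 0,"wy": 0,"wz": 0,"gripper": 87},{"x": -14,"y": -33,"z": 0,"wx": 0,"wy": 0,"wz": 0,"gripper": 87},{"x": -14,"y": -33,"z": 0,"wx": 0,"wy": 0,"wz": 0,"gripper": 87},{"x": -14,"y": -33,"z": 0,"wx": 0,"wy": 0,"wz": 0,"gripper": 87},{"x": -14,"y": -33,"z": 0,"wx": 0,"wy": 0,"wz": 0,"gripper": 87},{"x": -14,"y": -33,"z": 0,"wx": 0,"wy": 0,"wz": 0,"gripper": 87},{"x": -14,"y": -33,"z": 0,"wx": 0,"wy": 0,"wz": 0,"gripper": 87},{"x": 0,"y": 0,"z": 0,"wx": 0,"wy": 0,"wz": 0,"gripper": 87},{"x": 0,"y": 0,"z": 0,"wx": 0,"wy": 0,"wz": 0,"gripper": 87}]'

```text
time_s: 5.98
ee_pos: [0.4291, 0.1923, 0.2912]
tool_rot: [3.14, 0.002, -0.282]
ft_force: [-0.4, -0.1, 0.6]
finger_gap: 1.003
gripper_force: 0.0
```

```bash
python3 - <<'E'
from h import *
s=manip.sense();print(s['time_s'],s['ee_pos'],s['tool_rot'])
w=grab('wrist')
v,u=np.mgrid[0:230:1,0:512:1]
P=np.array([pt(w,x,y) if w['d'][y,x]>0 else [9,9,9] for x,y in zip(u.ravel(),v.ravel())]).reshape(*u.shape,3)
near=(np.hypot(P[...,0]-.5035,P[...,1]-.197)<.05)
print('zmax',P[near][:,2].max())
for lo,hi in((.046,.065),(.02,.036)):
  m=(near&(P[...,2]>lo)&(P[...,2]<hi)).astype(np.uint8)
  ys,xs=np.nonzero(m);(c,r)=cv2.minEnclosingCircle(np.c_[xs,ys].astype(np.float32))
  print(len(xs),np.median(P[m>0],0),c,r,'mean px',xs.mean(),ys.mean())
  z=.054 if lo>.04 else .028
  print(pt(w,*c,z),pt(w,xs.mean(),ys.mean(),z))
# neighbours
m=((P[...,2]>.03)&(P[...,2]<.13)&(P[...,0]<.56)&(P[...,0]>.3)&(P[...,1]>.0)&(P[...,1]<.4)).astype(np.uint8)
n,l,st,ce=cv2.connectedComponentsWithStats(m)
for i in range(1,n):
  if st[i,4]>60:
    Q=P[l==i];print(np.round(Q.min(0),3),np.round(Q.max(0),3))
save(w,'w3.png',k=1.5)
E
```

```text
5.9833 [0.42910665 0.19233785 0.2912074 ] [ 3.13972095e+00  2.33221876e-03 -2.82482279e-01]
zmax 0.3814470612579961
335 [0.50173157 0.19706452 0.05413153] (233.5, 118.0) 10.594910621643066 mean px 233.53432835820897 117.99701492537314
[0.50181834 0.19707573 0.054     ] [0.50180866 0.19702806 0.054     ]
412 [0.50063512 0.1933531  0.02813656] (234.78118896484375, 117.86997985839844) 15.707292556762695 mean px 235.80339805825244 118.01456310679612
[0.50184789 0.19672714 0.028     ] [0.50121504 0.19531564 0.028     ]
[0.539 0.    0.03 ] [0.56  0.033 0.057]
[0.488 0.183 0.03 ] [0.518 0.212 0.056]
[0.421 0.056 0.03 ] [0.485 0.121 0.087]
[0.4   0.289 0.03 ] [0.475 0.365 0.06 ]
```

View pics/w3.png

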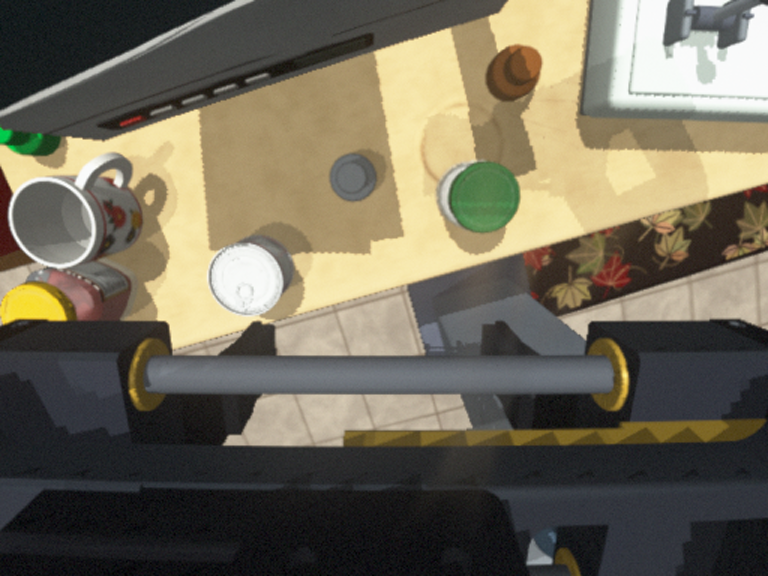

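The cap, at (352,177) in the picture, is at world (0.502, 0.197) with its top at 0.054. Its neighbours are clear. The oven stands right behind it, so I'll turn the camera side towards the robot before descending.

Call:
drive_tool --motion '[{"x": 0,"y": 0,"z": 0,"wx": 0,"wy": 0,"wz": -7,"gripper": 87},{"x": 0,"y": 0,"z": 0,"wx": 0,"wy": 0,"wz": -7,"gripper": 87},{"x": 0,"y": 0,"z": 0,"wx": 0,"wy": 0,"wz": -7,"gripper": 87},{"x": 0,"y": 0,"z": 0,"wx": 0,"wy": 0,"wz": -7,"gripper": 87},{"x": 0,"y": 0,"z": 0,"wx": 0,"wy": 0,"wz": -7,"gripper": 87},{"x": 0,"y": 0,"z": 0,"wx": 0,"wy": 0,"wz": -7,"gripper": 87},{"x": 0,"y": 0,"z": 0,"wx": 0,"wy": 0,"wz": -7,"gripper": 87},{"x": 0,"y": 0,"z": 0,"wx": 0,"wy": 0,"wz": -7,"gripper": 87},{"x": 0,"y": 0,"z": 0,"wx": 0,"wy": 0,"wz": -7,"gripper": 87},{"x": 0,"y": 0,"z": 0,"wx": 0,"wy": 0,"wz": -7,"gripper": 87},{"x": 0,"y": 0,"z": 0,"wx": 0,"wy": 0,"wz": -7,"gripper": 87},{"x": 0,"y": 0,"z": 0,"wx": 0,"wy": 0,"wz": -7,"gripper": 87}]'

```text
time_s: 7.03
ee_pos: [0.43, 0.1889, 0.2921]
tool_rot: [-3.141, 0.001, 1.182]
ft_force: [0.3, 0.7, -0.7]
finger_gap: 0.996
gripper_force: 0.0
```

Call:
drive_tool --motion '[{"x": 0,"y": 0,"z": 0,"wx": 0,"wy": 0,"wz": -7,"gripper": 87},{"x": 0,"y": 0,"z": 0,"wx": 0,"wy": 0,"wz": -7,"gripper": 87},{"x": 0,"y": 0,"z": 0,"wx": 0,"wy": 0,"wz": -7,"gripper": 87},{"x": 0,"y": 0,"z": 0,"wx": 0,"wy": 0,"wz": -7,"gripper": 87},{"x": 0,"y": 0,"z": 0,"wx": 0,"wy": 0,"wz": -7,"gripper": 87},{"x": 0,"y": 0,"z": 0,"wx": 0,"wy": 0,"wz": -7,"gripper": 87},{"x": 0,"y": 0,"z": 0,"wx": 0,"wy": 0,"wz": -7,"gripper": 87},{"x": 0,"y": 0,"z": 0,"wx": 0,"wy": 0,"wz": -7,"gripper": 87},{"x": 0,"y": 0,"z": 0,"wx": 0,"wy": 0,"wz": -7,"gripper": 87},{"x": 0,"y": 0,"z": 0,"wx": 0,"wy": 0,"wz": -7,"gripper": 87},{"x": 0,"y": 0,"z": 0,"wx": 0,"wy": 0,"wz": -7,"gripper": 87},{"x": 0,"y": 0,"z": 0,"wx": 0,"wy": 0,"wz": -7,"gripper": 87}]'

```text
time_s: 8.03
ee_pos: [0.4299, 0.1889, 0.2921]
tool_rot: [-3.14, -0.001, 2.648]
ft_force: [0.2, -0.6, -0.3]
finger_gap: 1.001
gripper_force: 0.0
```

Call:
drive_tool --motion '[{"x": 0,"y": 0,"z": 0,"wx": 0,"wy": 0,"wz": -7,"gripper": 87},{"x": 0,"y": 0,"z": 0,"wx": 0,"wy": 0,"wz": -7,"gripper": 87},{"x": 0,"y": 0,"z": 0,"wx": 0,"wy": 0,"wz": -7,"gripper": 87},{"x": 0,"y": 0,"z": 0,"wx": 0,"wy": 0,"wz": -7,"gripper": 87},{"x": 0,"y": 0,"z": 0,"wx": 0,"wy": 0,"wz": 0,"gripper": 87},{"x": 0,"y": 0,"z": 0,"wx": 0,"wy": 0,"wz": 0,"gripper": 87}]'

```text
time_s: 8.53
ee_pos: [0.4297, 0.1895, 0.2924]
tool_rot: [-3.141, -0.001, 3.128]
ft_force: [-0.5, 0.5, 0.0]
finger_gap: 1.001
gripper_force: 0.0
```

Call:
drive_tool --motion '[{"x": -24,"y": 3,"z": 25,"wx": 0,"wy": 0,"wz": 0,"gripper": 87},{"x": -24,"y": 3,"z": 25,"wx": 0,"wy": 0,"wz": 0,"gripper": 87},{"x": -24,"y": 2.5,"z": 25,"wx": 0,"wy": 0,"wz": 0,"gripper": 87},{"x": 0,"y": 0,"z": 30,"wx": 0,"wy": 0,"wz": 0,"gripper": 87},{"x": 0,"y": 0,"z": 30,"wx": 0,"wy": 0,"wz": 0,"gripper": 87},{"x": 0,"y": 0,"z": 30,"wx": 0,"wy": 0,"wz": 0,"gripper": 87},{"x": 0,"y": 0,"z": 30,"wx": 0,"wy": 0,"wz": 0,"gripper": 87},{"x": 0,"y": 0,"z": 22,"wx": 0,"wy": 0,"wz": 0,"gripper": 87},{"x": 0,"y": 0,"z": 0,"wx": 0,"wy": 0,"wz": 0,"gripper": 87},{"x": 0,"y": 0,"z": 0,"wx": 0,"wy": 0,"wz": 0,"gripper": 87}]'

```text
time_s: 9.37
ee_pos: [0.5007, 0.1981, 0.0748]
tool_rot: [-3.141, -0.003, 3.131]
ft_force: [1.1, -0.3, 0.9]
finger_gap: 0.997
gripper_force: 0.0
```

```bash
python3 - <<'E'
from h import *
for i in range(2):
  s=manip.sense();print(s['time_s'],s['ee_pos'],s['tool_rot'],s['ft_force'])
E
```

```text
9.3667 [0.50069042 0.19808855 0.07481867] [-3.14088863 -0.00321383  3.13130891] [ 1.06636593 -0.34481865  0.89945296]
9.3667 [0.50069042 0.19808855 0.07481867] [-3.14088863 -0.00321383  3.13130891] [ 1.06636593 -0.34481865  0.89945296]
```

Call:
drive_tool --motion '[{"x": -1,"y": -1,"z": 22,"wx": 0,"wy": 0,"wz": 0,"gripper": 70},{"x": 0,"y": 0,"z": 20.5,"wx": 0,"wy": 0,"wz": 0,"gripper": 60},{"x": 0,"y": 0,"z": 0,"wx": 0,"wy": 0,"wz": 0,"gripper": 45},{"x": 0,"y": 0,"z": 0,"wx": 0,"wy": 0,"wz": 0,"gripper": 40},{"x": 0,"y": 0,"z": 0,"wx": 0,"wy": 0,"wz": 0,"gripper": 0},{"x": 0,"y": 0,"z": 0,"wx": 0,"wy": 0,"wz": 0,"gripper": 0},{"x": 0,"y": 0,"z": 0,"wx": 0,"wy": 0,"wz": 0,"gripper": 0},{"x": 0,"y": 0,"z": 0,"wx": 0,"wy": 0,"wz": 0,"gripper": 0},{"x": 0,"y": 0,"z": 0,"wx": 0,"wy": 0,"wz": 0,"gripper": 0},{"x": 0,"y": 0,"z": 0,"wx": 0,"wy": 0,"wz": 0,"gripper": 0}]'

```text
time_s: 10.2
ee_pos: [0.5024, 0.198, 0.0339]
tool_rot: [3.141, 0.001, 3.134]
ft_force: [-0.4, -0.5, 3.2]
finger_gap: 0.336
gripper_force: 30.0
```

Call:
drive_tool --motion '[{"x": 0,"y": 0,"z": -10,"wx": 0,"wy": 0,"wz": 0,"gripper": 0},{"x": 0,"y": 0,"z": -20,"wx": 0,"wy": 0,"wz": 0,"gripper": 0},{"x": 0,"y": 0,"z": -30,"wx": 0,"wy": 0,"wz": 0,"gripper": 0},{"x": 0,"y": 0,"z": -30,"wx": 0,"wy": 0,"wz": 0,"gripper": 0},{"x": 0,"y": 0,"z": -30,"wx": 0,"wy": 0,"wz": 0,"gripper": 0},{"x": 0,"y": 0,"z": -30,"wx": 0,"wy": 0,"wz": 0,"gripper": 0},{"x": 0,"y": 0,"z": -30,"wx": 0,"wy": 0,"wz": 0,"gripper": 0},{"x": 0,"y": 0,"z": -30,"wx": 0,"wy": 0,"wz": 0,"gripper": 0},{"x": 0,"y": 0,"z": -10,"wx": 0,"wy": 0,"wz": 0,"gripper": 0}]'

```text
time_s: 10.95
ee_pos: [0.5042, 0.1983, 0.2586]
tool_rot: [3.14, 0.008, 3.134]
ft_force: [0.1, -0.7, -0.3]
finger_gap: 0.334
gripper_force: 30.0
```

Call:
drive_tool --motion '[{"x": 0,"y": -20,"z": 0,"wx": 0,"wy": 0,"wz": 0,"gripper": 0},{"x": 1,"y": -36,"z": 0,"wx": 0,"wy": 0,"wz": 0,"gripper": 0},{"x": 1,"y": -36,"z": 0,"wx": 0,"wy": 0,"wz": 0,"gripper": 0},{"x": 1,"y": -36,"z": 0,"wx": 0,"wy": 0,"wz": 0,"gripper": 0},{"x": 1,"y": -36,"z": 0,"wx": 0,"wy": 0,"wz": 0,"gripper": 0},{"x": 1,"y": -36,"z": 0,"wx": 0,"wy": 0,"wz": 0,"gripper": 0},{"x": 1,"y": -36,"z": 0,"wx": 0,"wy": 0,"wz": 0,"gripper": 0},{"x": 1,"y": -36,"z": 0,"wx": 0,"wy": 0,"wz": 0,"gripper": 0},{"x": 1,"y": -36,"z": 0,"wx": 0,"wy": 0,"wz": 0,"gripper": 0},{"x": 1,"y": -36,"z": 0,"wx": 0,"wy": 0,"wz": 0,"gripper": 0},{"x": 1,"y": -36,"z": 0,"wx": 0,"wy": 0,"wz": 0,"gripper": 0},{"x": 1,"y": -36,"z": 0,"wx": 0,"wy": 0,"wz": 0,"gripper": 0}]'

```text
time_s: 11.95
ee_pos: [0.487, -0.2193, 0.2529]
tool_rot: [3.141, -0.001, 3.134]
ft_force: [0.8, 0.0, -0.7]
finger_gap: 0.335
gripper_force: 30.0
```

Call:
drive_tool --motion '[{"x": 1,"y": -30,"z": 0,"wx": 0,"wy": 0,"wz": 0,"gripper": 0},{"x": 1,"y": -20,"z": 0,"wx": 0,"wy": 0,"wz": 0,"gripper": 0},{"x": 0,"y": -10,"z": 0,"wx": 0,"wy": 0,"wz": 0,"gripper": 0},{"x": 0,"y": 0,"z": 0,"wx": 0,"wy": 0,"wz": 0,"gripper": 0},{"x": 0,"y": 0,"z": 0,"wx": 0,"wy": 0,"wz": 0,"gripper": 0},{"x": 0,"y": 0,"z": 0,"wx": 0,"wy": 0,"wz": 0,"gripper": 0}]'

```text
time_s: 12.45
ee_pos: [0.4852, -0.2762, 0.2531]
tool_rot: [3.14, -0.001, 3.135]
ft_force: [0.7, 0.6, -1.0]
finger_gap: 0.335
gripper_force: 30.0
```

```bash
python3 - <<'E'
from h import *
s=manip.sense();print(s['time_s'],s['ee_pos'],s['tool_rot'],s['ft_force'],s['finger_gap'])
w=grab('wrist')
# cap seen in the wrist view: depth points near the grip in tool frame
from scipy.spatial.transform import Rotation as R
print('cap/deck', {k:np.round(pt(w,*k),3).tolist() for k in ((256,225),(256,200),(256,260))})
a=grab('scene')
# cap from scene depth: points below TCP
v,u=np.mgrid[60:200,260:400]
P=np.array([pt(a,x,y) if a['d'][y,x]>0 else [9,9,9] for x,y in zip(u.ravel(),v.ravel())])
e=s['ee_pos'];m=(np.hypot(*(P-e)[:,:2].T)<.035)&(P[:,2]<e[2]-.003)&(P[:,2]>.14)
Q=P[m];print(len(Q),Q.min(0),Q.max(0)) if len(Q) else print('none')
E
```

```text
12.45 [ 0.48521306 -0.27617528  0.25310125] [ 3.13979710e+00 -1.09959664e-03  3.13500059e+00] [ 0.7113023   0.61778639 -1.01285501] 0.3350259512693765
cap/deck {(256, 225): [0.474, -0.274, 0.273], (256, 200): [0.467, -0.274, 0.247], (256, 260): [0.458, -0.275, 0.341]}
122 [ 0.4603545  -0.28967638  0.2195194 ] [ 0.50435404 -0.24746534  0.24962121]
```

```bash
python3 - <<'E'
from h import *
from scipy.optimize import least_squares
e=np.array([.4852,-.2762,.2531])
for n in('scene','wrist'):
  c=load(n)
  v,u=np.nonzero(c['d']>0)
  R=cv2.Rodrigues(c['rvec'])[0];q=cv2.undistortPoints(np.c_[u,v].astype(float)[:,None],c['K'],c['dist'])[:,0]
  P=(np.c_[q,np.ones(len(q))]*c['d'][v,u][:,None]-c['tvec'].ravel())@R
  d=P-e
  m=(np.hypot(d[:,0],d[:,1])<.032)&(d[:,2]<-.008)&(d[:,2]>-.036)
  Q=P[m];print(n,len(Q),Q[:,2].min() if len(Q) else '')
  if len(Q)>20:
    f=least_squares(lambda p:np.hypot(Q[:,0]-p[0],Q[:,1]-p[1])-.024,e[:2],loss='soft_l1',f_scale=.001)
    print(f.x,np.std(f.fun))
    s=(np.hypot(d[:,0],d[:,1])<.027)&(abs(d[:,2]+.005)<.006)
    print('shoulder z',np.median(P[s][:,2]) if s.any() else '',s.sum())
E
```

```text
scene 87 0.21951939621421385
[ 0.48546841 -0.27619816] 0.002265481909054231
shoulder z 0.2463624564820542 47
wrist 510 0.2205462423820538
[ 0.48458322 -0.27691725] 0.000245518766915481
shoulder z 0.24742558093055905 1249
```

Call:
drive_tool --motion '[{"x": -1.2,"y": -1,"z": 10,"wx": 0,"wy": 0,"wz": 0,"gripper": 0},{"x": 0,"y": 0,"z": 25,"wx": 0,"wy": 0,"wz": 0,"gripper": 0},{"x": 0,"y": 0,"z": 25,"wx": 0,"wy": 0,"wz": 0,"gripper": 0},{"x": 0,"y": 0,"z": 25,"wx": 0,"wy": 0,"wz": 0,"gripper": 0},{"x": 0,"y": 0,"z": 15,"wx": 0,"wy": 0,"wz": 0,"gripper": 0},{"x": 0,"y": 0,"z": 0,"wx": 0,"wy": 0,"wz": 0,"gripper": 0},{"x": 0,"y": 0,"z": 0,"wx": 0,"wy": 0,"wz": 0,"gripper": 0}]'

```text
time_s: 13.13
ee_pos: [0.4864, -0.278, 0.1524]
tool_rot: [3.14, -0.002, 3.135]
ft_force: [0.8, 0.3, -0.2]
finger_gap: 0.335
gripper_force: 30.0
```

```bash
python3 - <<'E'
from h import *
s=manip.sense();print(s['time_s'],s['ee_pos'],s['ft_force'],s['wrist_torque'])
E
```

```text
13.1333 [ 0.48644218 -0.27799752  0.15244891] [ 0.76874819  0.25423143 -0.15401084] [ 0.06826616 -0.14997703 -0.06367249]
```

Call:
drive_tool --motion '[{"x": 0,"y": 0,"z": 4,"wx": 0,"wy": 0,"wz": 0,"gripper": 0},{"x": 0,"y": 0,"z": 4,"wx": 0,"wy": 0,"wz": 0,"gripper": 0},{"x": 0,"y": 0,"z": 4,"wx": 0,"wy": 0,"wz": 0,"gripper": 0},{"x": 0,"y": 0,"z": 4,"wx": 0,"wy": 0,"wz": 0,"gripper": 0},{"x": 0,"y": 0,"z": 0,"wx": 0,"wy": 0,"wz": 0,"gripper": 0}]'

```text
time_s: 13.55
ee_pos: [0.4865, -0.2788, 0.137]
tool_rot: [3.141, -0.001, 3.134]
ft_force: [-0.2, 0.1, -0.2]
finger_gap: 0.335
gripper_force: 30.0
```

Call:
drive_tool --motion '[{"x": 0,"y": 0,"z": 2,"wx": 0,"wy": 0,"wz": 0,"gripper": 0},{"x": 0,"y": 0,"z": 2,"wx": 0,"wy": 0,"wz": 0,"gripper": 0},{"x": 0,"y": 0,"z": 0,"wx": 0,"wy": 0,"wz": 0,"gripper": 0}]'

```text
time_s: 13.8
ee_pos: [0.4865, -0.2788, 0.1332]
tool_rot: [3.141, -0.001, 3.134]
ft_force: [-0.1, 0.6, -0.3]
finger_gap: 0.337
gripper_force: 30.0
```

Call:
drive_tool --motion '[{"x": 0,"y": 0,"z": 2,"wx": 0,"wy": 0,"wz": 0,"gripper": 0},{"x": 0,"y": 0,"z": 2,"wx": 0,"wy": 0,"wz": 0,"gripper": 0},{"x": 0,"y": 0,"z": 0,"wx": 0,"wy": 0,"wz": 0,"gripper": 0}]'

```text
time_s: 14.05
ee_pos: [0.4864, -0.2779, 0.1294]
tool_rot: [3.139, -0.001, 3.134]
ft_force: [-0.9, 4.2, 3.7]
finger_gap: 0.335
gripper_force: 30.0
```

Call:
drive_tool --motion '[{"x": 0,"y": 0,"z": 1.5,"wx": 0,"wy": 0,"wz": 0,"gripper": 0},{"x": 0,"y": 0,"z": 1.5,"wx": 0,"wy": 0,"wz": 0,"gripper": 0},{"x": 0,"y": 0,"z": 0,"wx": 0,"wy": 0,"wz": 0,"gripper": 0}]'

```text
time_s: 14.3
ee_pos: [0.4866, -0.2781, 0.1268]
tool_rot: [3.14, -0.0, 3.134]
ft_force: [0.1, 3.7, 3.0]
finger_gap: 0.332
gripper_force: 30.0
```

Call:
drive_tool --motion '[{"x": 0,"y": 0,"z": 1.5,"wx": 0,"wy": 0,"wz": 0,"gripper": 0},{"x": 0,"y": 0,"z": 1.5,"wx": 0,"wy": 0,"wz": 0,"gripper": 0},{"x": 0,"y": 0,"z": 0,"wx": 0,"wy": 0,"wz": 0,"gripper": 0}]'

```text
time_s: 14.55
ee_pos: [0.4859, -0.2778, 0.1219]
tool_rot: [3.139, -0.002, 3.134]
ft_force: [0.2, 2.8, -8.2]
finger_gap: 0.338
gripper_force: 30.0
```

Call:
drive_tool --motion '[{"x": 0,"y": 0,"z": 1,"wx": 0,"wy": 0,"wz": 0,"gripper": 0},{"x": 0,"y": 0,"z": 1,"wx": 0,"wy": 0,"wz": 0,"gripper": 0},{"x": 0,"y": 0,"z": 0,"wx": 0,"wy": 0,"wz": 0,"gripper": 0},{"x": 0,"y": 0,"z": 0,"wx": 0,"wy": 0,"wz": 0,"gripper": 0}]'

```text
time_s: 14.88
ee_pos: [0.4862, -0.2789, 0.1209]
tool_rot: [3.141, -0.001, 3.134]
ft_force: [0.4, 2.1, -5.4]
finger_gap: 0.335
gripper_force: 30.0
```

Call:
drive_tool --motion '[{"x": 0,"y": 0,"z": 1,"wx": 0,"wy": 0,"wz": 0,"gripper": 0},{"x": 0,"y": 0,"z": 0.5,"wx": 0,"wy": 0,"wz": 0,"gripper": 0},{"x": 0,"y": 0,"z": 0,"wx": 0,"wy": 0,"wz": 0,"gripper": 0},{"x": 0,"y": 0,"z": 0,"wx": 0,"wy": 0,"wz": 0,"gripper": 0}]'

```text
time_s: 15.22
ee_pos: [0.4867, -0.2791, 0.1202]
tool_rot: [-3.141, -0.0, 3.134]
ft_force: [-1.9, 1.9, -1.3]
finger_gap: 0.336
gripper_force: 30.0
```

Call:
drive_tool --motion '[{"x": 0,"y": 0,"z": 1,"wx": 0,"wy": 0,"wz": 0,"gripper": 0},{"x": 0,"y": 0,"z": 0.5,"wx": 0,"wy": 0,"wz": 0,"gripper": 0},{"x": 0,"y": 0,"z": 0,"wx": 0,"wy": 0,"wz": 0,"gripper": 0},{"x": 0,"y": 0,"z": 0,"wx": 0,"wy": 0,"wz": 0,"gripper": 0}]'

```text
time_s: 15.55
ee_pos: [0.4869, -0.2791, 0.1189]
tool_rot: [-3.141, 0.0, 3.134]
ft_force: [-1.3, 3.6, 3.8]
finger_gap: 0.334
gripper_force: 30.0
```

Call:
drive_tool --motion '[{"x": 0,"y": 0,"z": 1,"wx": 0,"wy": 0,"wz": 0,"gripper": 0},{"x": 0,"y": 0,"z": 0,"wx": 0,"wy": 0,"wz": 0,"gripper": 0},{"x": 0,"y": 0,"z": 0,"wx": 0,"wy": 0,"wz": 0,"gripper": 0}]'

```text
time_s: 15.8
ee_pos: [0.4868, -0.2791, 0.118]
tool_rot: [-3.141, 0.0, 3.134]
ft_force: [-2.6, 3.3, 5.8]
finger_gap: 0.338
gripper_force: 30.0
```

Call:
drive_tool --motion '[{"x": 0,"y": 0,"z": 0.6,"wx": 0,"wy": 0,"wz": 0,"gripper": 0},{"x": 0,"y": 0,"z": 0.5,"wx": 0,"wy": 0,"wz": 0,"gripper": 0},{"x": 0,"y": 0,"z": 0,"wx": 0,"wy": 0,"wz": 0,"gripper": 0},{"x": 0,"y": 0,"z": 0,"wx": 0,"wy": 0,"wz": 0,"gripper": 0},{"x": 0,"y": 0,"z": 0,"wx": 0,"wy": 0,"wz": 0,"gripper": 0},{"x": 0,"y": 0,"z": 0,"wx": 0,"wy": 0,"wz": 0,"gripper": 0}]'

```text
time_s: 16.3
ee_pos: [0.4868, -0.2791, 0.1173]
tool_rot: [-3.141, 0.0, 3.134]
ft_force: [-3.5, 5.0, 7.9]
finger_gap: 0.335
gripper_force: 30.0
```

```bash
python3 - <<'E'
from h import *
F=[]
for i in range(8):
  a=grab('scene');s=manip.sense();F.append([s['ee_pos'][2],*s['ft_force']])
print(np.round(F,4),np.mean(F,0))
c=a;v,u=np.nonzero(c['d']>0)
R=cv2.Rodrigues(c['rvec'])[0];q=cv2.undistortPoints(np.c_[u,v].astype(float)[:,None],c['K'],c['dist'])[:,0]
P=(np.c_[q,np.ones(len(q))]*c['d'][v,u][:,None]-c['tvec'].ravel())@R
d=P-np.array([.486,-.278,0]);r=np.hypot(d[:,0],d[:,1])
m=(r<.03)&(P[:,2]>.075)&(P[:,2]<.13);print('cap pts',m.sum(),np.median(P[m&(P[:,2]>.1)],0))
m=(np.hypot(P[:,0]-.5425,P[:,1]+.117)<.03)&(P[:,2]>.145)&(P[:,2]<.18);print('knob',m.sum(),P[m].mean(0),P[m][:,2].max())
E
```

```text
[[ 0.1173 -2.5691  4.1254  8.1573]
 [ 0.1173 -2.5895  3.6323  8.3203]
 [ 0.1173 -2.2614  3.0141  8.5131]
 [ 0.1173 -3.3399  4.2145  8.505 ]
 [ 0.1173 -2.7236  4.644   6.5842]
 [ 0.1173 -4.3887  4.5618  8.1552]
 [ 0.1173 -4.0667  4.2424  8.2394]
 [ 0.1173 -3.5892  4.979   8.0425]] [ 0.1173172  -3.19100439  4.17669967  8.06463469]
cap pts 180 [ 0.47759657 -0.26226991  0.11126366]
knob 29 [ 0.53887964 -0.11040739  0.1605371 ] 0.16966962059967025
```

```bash
python3 -c "
from bench import job_done
print(job_done())"
```

```text
the job is handed in; nothing more can be done
None
```

The job is handed in: the lever stands within about 0.03 rad of upright, and the grey cap is clicked on. I inferred the click from the force readings. The arm is still pressing the cap down with about 8 N, which squeezes the ring about 2.3 mm; it took about 17 of the 58 s, and I touched none of the other things.

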